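# Load the napkin-ring stand and close it with its end cap

### The arm

A 6-joint arm with a two-finger parallel gripper is mounted at the origin on the work surface; the furniture and walls round the work are solid. World frame = base frame: x ahead of the robot, y to its left, z up, the work surface at z = 0. Lengths are in m, angles in rad, forces in N, time in s.
With the tool pointing down it reaches from about 0.35 to 0.975 m from the base axis. Payload 4.9 kg.
Tool frame: the origin (TCP) lies at the very end of the fingers, on their centre line; the grasp point (between the pads) lies tcp_to_grasp behind it (tcp_to_grasp is the distance from the TCP to the grasp point, in m); z points along the fingers, y is the line along which they close (so a half turn about z gives the same grasp; the last joint's range is limited). The gripper opens to 85 mm and grips with 20 to 120 N. Pads are 22 mm wide; open, the fingers measure 114 mm over their backs; the gripper's body (76 mm by 85 mm) begins 54 mm behind the grasp point. The pads swing forward as they close: fully open they stand 13 mm farther back than shut.
Start: joints at [-1.464, 0.053, 1.613, -0, 1.476, -0.119], TCP at [0.14, -0.609, 0.231] pointing down, gripper open.
Joint ranges: [-3.01, 3.01], [-1.01, 2.22], [0.06, 2.58], [-1.02, 4.17], [0.09, 2.62], [-3.14, 3.14]. Speed limits (rad/s): [2.57, 2.57, 3.14, 3.14, 3.14, 3.14].

### API

Orientations are given as a rotation vector (axis times angle).
In Python, from bench import move_to, move_l, move_j, gripper_to, dwell, inverse_kinematics, read_state, grab_frame, MotionError, sign_off, tcp_to_grasp gives the robot as it stands. Calls block until the motion is done:
- move_to(position, orientation): joint-space move of the TCP to a pose.
- move_l(position, attitude=None, speed=0.15, force_limit=None): straight line of the TCP; attitude=None keeps the orientation; speed is the mean speed in m/s. With force_limit (N) it stops when the force on the tool has changed by that much, and returns True; else False.
- move_j(angles): joint-space move.
- gripper_to(opening): finger opening in m; the grip force is fixed at half the most; returns when the fingers have stopped.
- dwell(seconds).
- inverse_kinematics(position, orientation): joint angles nearest the present ones, or None.
- read_state(): the state.
- grab_frame(name): name is "scene" or "top" or "wrist"; returns a dict with "color" (420x560x3 uint8, red, green, blue), "fx", "fy", "cx", "cy" (pixels), "extrinsics" (4x4, takes a point from world to camera coordinates). Camera axes: x right, y up, looking along -z (the intrinsics and any distortion apply to the point x, -y, -z); pixel columns grow to the right and rows downward; lengths in m; the calibration is good to about 2 mm. A picture is of the moment at which its call begins. There is no depth.
A pose or a line that the arm cannot do raises MotionError and nothing moves.
- sign_off(): hands the job in; it is judged then, once.
The state is a dict: "t": time; "joint_pos": joint angles; "qd": joint speeds; "effort": joint torques, N m; "eef_pos": TCP position; "eef_rot": TCP orientation; "wrist_force": force on the tool from outside, world axes, zero at the start; "ft_torque": the same for the moment, N m; "finger_gap": finger opening in m; "finger_force": force on a finger pad.
Only numpy, scipy, OpenCV 4.12 (cv2) and the standard library are available. Lean on these libraries where they do the work, as an engineer would, in place of code of your own. Each camera call takes 0.05 s, during which the arm holds its last target. There are 200 camera calls.

### The job

Thread the loose square wooden napkin ring onto the horizontal steel rod of the napkin-ring stand, outside the ring that already hangs there, then fit the square end cap fully onto the end of the rod so that the rings cannot slide off. Leave the round wooden ring where it is, and let go of everything at the end.

Things in the scene. Friction and masses are not known exactly. Their poses are not given: they have to be found in the camera images.
- ring_stand: Fixed wooden stand: base 14 mm high, post (24 x 34 mm, top at 120 mm) with a level steel rod, 16 mm thick. Origin: on the worktop under the post's centre; z up, x along the rod to its free end. Rod axis 100 mm above the worktop, from x = 12 mm (post) to x = 142 mm (end). A like square ring already hangs at x = 15 to 50 mm. The rod points to the robot's right (-y), within 25 degrees.
- square_ring: Loose square wooden napkin ring, 52 x 52 mm outside, 30 mm deep, 40 g, with a square through hole of 38 mm. It stands on one side, hole level. Origin: centre of the hole (26 mm above the worktop at the start); x along the hole (at the start within 35 degrees of -y), z up; both ends alike. Hanging on the rod, its origin is 11 mm below the rod's axis.
- end_cap: Loose wooden end cap: block 46 x 46 x 40 mm, 50 g; a square socket, 34 mm wide and deep, in one end, a 10 mm long knob on the other. It lies with the socket level. Origin: block's centre (23 mm above the worktop at the start); x from open end to knob (at the start within 35 degrees of -y), z up. Fully on: origin at x = 128 mm of the stand, 9 mm below the rod's axis, knob outward.
- round_ring: Round wooden ring, 52 mm outside, 38 mm hole, 30 mm high, lying flat on the worktop: a bystander, not to be moved. Origin: centre of its underside; z along its axis, up.
There are look-alikes about, which are no part of the job. What is shaped like the end_cap but orange or pink is not meant.

How it is judged:
By the outcome, as a careful person would: the job done as asked, in the order asked, and still so for the second after the job is handed in, with the robot touching nothing.
It also fails if it takes over 48 s, if anything falls off the work surface, if the arm or the gripper's body presses on something with over 40 N, if the wrist force passes 120 N, or if a joint passes its speed limit or range.

## Working session

There is one attempt and no reset: what is moved stays moved. The work goes in short steps, each a Python script; the robot and the scene stay as the last script left them, time stands still between calls to the robot, and variables do not carry over. Pictures are saved under pics/ and viewed, at most 10 in all, crops included, and the job is handed in when it is done.

```bash
ls; mkdir -p pics; python3 - <<'E'
from bench import *
import cv2,pickle,numpy as np
print(tcp_to_grasp, read_state())
F={}
for n in("scene","top"):
    f=grab_frame(n);F[n]=f
    cv2.imwrite(f"pics/{n}0.png",f["color"][...,::-1])
    print(n,f["fx"],f["fy"],f["cx"],f["cy"],[k for k in f]);print(np.round(f["extrinsics"],4))
pickle.dump(F,open("f0.pkl","wb"))
E
```

```text
pics
0.0187 {'t': 0.0, 'joint_pos': array([-1.46401498e+00,  5.33635487e-02,  1.61430086e+00, -3.76007017e-06,
        1.47599363e+00, -1.19022697e-01]), 'qd': array([-0.00060809, -0.00012918,  0.00044682,  0.00037733, -0.00059095,
       -0.00112352]), 'effort': array([-1.91667550e-04, -3.93677688e+01, -3.70178676e+01, -1.09182542e-04,
        6.97753625e-03,  1.12798892e-05]), 'eef_pos': array([ 0.13984982, -0.60851204,  0.23005477]), 'eef_rot': array([-3.11953890e+00, -3.53706978e-01, -1.39689035e-05]), 'wrist_force': array([-0.60312275,  0.98889572,  1.0308356 ]), 'ft_torque': array([0.00854335, 0.04278737, 0.00350867]), 'finger_force': 0.0, 'finger_gap': 0.08520207258198105}
scene 411.6492813583073 411.6492813583073 278.91889531119136 209.33973203320946 ['color', 'fx', 'fy', 'cx', 'cy', 'extrinsics']
[[ 0.4687 -0.8831 -0.0221 -0.4212]
 [ 0.4176  0.1994  0.8865 -0.2209]
 [-0.7784 -0.4247  0.4622 -0.5162]
 [ 0.      0.      0.      1.    ]]
top 395.5346941510236 395.5346941510236 272.7434305209848 214.0331942072891 ['color', 'fx', 'fy', 'cx', 'cy', 'extrinsics']
[[ 0.0057 -1.      0.0082 -0.1819]
 [ 0.9855  0.007   0.1697 -0.5302]
 [-0.1697  0.0071  0.9855 -0.8196]
 [ 0.      0.      0.      1.    ]]
```

View pics/scene0.png

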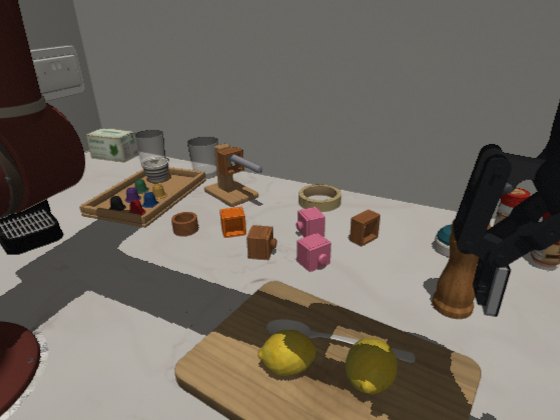

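View pics/top0.png

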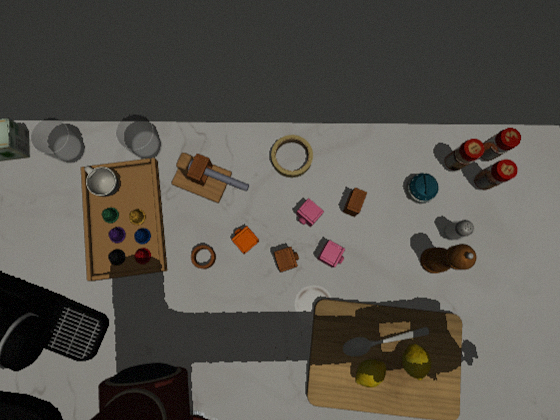

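The scene image shows the stand at (230,175), orange and pink decoys, the brown cap at (262,242) and the loose ring at (365,227). In the top image the rod runs (205,170)→(247,185), the ring is at (355,201), the cap at (286,259) with its knob to the right, and the round ring at (203,256).

```bash
cat > h.py <<'E'
import numpy as np,cv2,pickle
from scipy.spatial.transform import Rotation as R
def ray(f,u,v):
    E=f["extrinsics"];d=E[:3,:3].T@np.array([(u-f["cx"])/f["fx"],-(v-f["cy"])/f["fy"],-1]);return -E[:3,:3].T@E[:3,3],d
def plane(f,u,v,z):
    c,d=ray(f,u,v);return c+d*(z-c[2])/d[2]
def proj(f,p):
    E=f["extrinsics"];q=E[:3,:3]@np.asarray(p)+E[:3,3];return np.array([f["cx"]+f["fx"]*q[0]/-q[2],f["cy"]-f["fy"]*q[1]/-q[2]])
def tri(f1,a,f2,b):
    c1,d1=ray(f1,*a);c2,d2=ray(f2,*b);s=np.linalg.lstsq(np.c_[d1,-d2],c2-c1,rcond=None)[0]
    p,q=c1+s[0]*d1,c2+s[1]*d2;return (p+q)/2,np.linalg.norm(p-q)
E
python3 - <<'E'
from h import *
F=pickle.load(open("f0.pkl","rb"))
print("camtop",ray(F["top"],0,0)[0],"camscene",ray(F["scene"],0,0)[0])
for n,P in(("top",[(355,201),(286,259),(203,256),(199,167),(235,182),(245,240)]),("scene",[(258,240),(360,224),(185,222),(230,160),(247,162)])):
    c=F[n]["color"];h=cv2.cvtColor(c,cv2.COLOR_RGB2HSV)
    for u,v in P: print(n,u,v,c[v,u],h[v,u])
def crop(n,u0,v0,w,h,s):return cv2.resize(F[n]["color"][v0:v0+h,u0:u0+w,::-1],None,fx=s,fy=s,interpolation=cv2.INTER_CUBIC)
a=crop("top",160,140,100,75,4);b=crop("top",270,185,100,90,4);c=crop("scene",195,140,80,70,5);d=crop("scene",240,205,145,70,2.75)
H=np.zeros((600,800,3),np.uint8)
H[:240,:320]=crop("top",165,145,80+10,60+7,3.57)[:240,:320]
H[:300,330:730]=crop("top",270,185,100,75,4)
H[310:560,:300]=crop("scene",195,145,60+15,62,4)[:250,:300]
H[310:540,330:800]=crop("scene",240,205,145,70,3.25)[:230,:470]
cv2.imwrite("pics/crops.png",H)
E
```

```text
camtop [ 0.38438713 -0.17234427  0.89915919] camscene [-0.11219152 -0.54712423  0.42508316]
top 355 201 [90 50 27] [ 11 178  90]
top 286 259 [95 54 29] [ 11 177  95]
top 203 256 [135 132 128] [ 17  13 135]
top 199 167 [88 45 22] [ 10 191  88]
top 235 182 [102 100 108] [128  19 108]
top 245 240 [163  66   1] [ 12 253 163]
scene 258 240 [86 55 33] [ 12 157  86]
scene 360 224 [72 48 28] [ 14 156  72]
scene 185 222 [124  78  45] [ 13 162 124]
scene 230 160 [59 50 42] [14 73 59]
scene 247 162 [132 130 135] [132   9 135]Traceback (most recent call last):
  File "<stdin>", line 10, in <module>
ValueError: could not broadcast input array from shape (239,320,3) into shape (240,320,3)
```

```bash
python3 - <<'E'
from h import *
F=pickle.load(open("f0.pkl","rb"))
f=F["top"];c=f["color"];h=cv2.cvtColor(c,cv2.COLOR_RGB2HSV)
m=cv2.inRange(h,(5,120,30),(16,225,130))
for n,(u0,v0,w,hh),z in(("ring",(335,180,45,45),.05),("cap",(268,240,40,35),.044),("round",(185,238,36,36),.03)):
    s=np.zeros_like(m);s[v0:v0+hh,u0:u0+w]=m[v0:v0+hh,u0:u0+w]
    k=max(cv2.findContours(s,0,1)[0],key=cv2.contourArea);r=cv2.minAreaRect(k)
    B=np.array([plane(f,*p,z)[:2] for p in cv2.boxPoints(r)]);print(n,r,"ctr",B.mean(0),"box",np.round(B,3).tolist())
s=cv2.inRange(h,(110,8,60),(150,60,190));s2=np.zeros_like(s);s2[160:200,205:260]=s[160:200,205:260]
k=max(cv2.findContours(s2,0,1)[0],key=cv2.contourArea);r=cv2.minAreaRect(k);B=np.array([plane(f,*p,.105)[:2] for p in cv2.boxPoints(r)]);print("rod",r,np.round(B,3).tolist())
def crop(n,u0,v0,w,h,s):return cv2.resize(F[n]["color"][v0:v0+h,u0:u0+w,::-1],(w*s,h*s),interpolation=cv2.INTER_CUBIC)
H=np.zeros((600,800,3),np.uint8)
for o,(a) in(((0,0),("top",165,145,95,60,4)),((390,0),("top",270,185,100,85,4)),((0,350),("scene",195,140,75,62,4)),((310,350),("scene",240,205,160,70,3))):
    i=crop(*a);i=i[:600-o[1],:800-o[0]];H[o[1]:o[1]+i.shape[0],o[0]:o[0]+i.shape[1]]=i
cv2.imwrite("pics/crops.png",H)
E
```

```text
ring ((354.505126953125, 201.88658142089844), (15.364302635192871, 26.995223999023438), 21.037511825561523) ctr [ 0.55914348 -0.35774132] box [[0.537, -0.331], [0.594, -0.354], [0.581, -0.385], [0.525, -0.362]]
cap ((286.75, 258.2500305175781), (21.187259674072266, 22.135942459106445), 71.56504821777344) ctr [ 0.43540712 -0.20923057] box [[0.449, -0.179], [0.465, -0.225], [0.421, -0.239], [0.406, -0.194]]
round ((202.362060546875, 256.3448486328125), (23.241243362426758, 23.503854751586914), 66.80140686035156) ctr [ 0.43926439 -0.02527358] box [[0.452, 0.009], [0.473, -0.038], [0.426, -0.059], [0.406, -0.013]]
rod ((226.17242431640625, 179.06895446777344), (46.05244445800781, 7.056422710418701), 21.801410675048828) [[0.605, -0.034], [0.619, -0.039], [0.583, -0.128], [0.569, -0.123]]
```

View pics/crops.png

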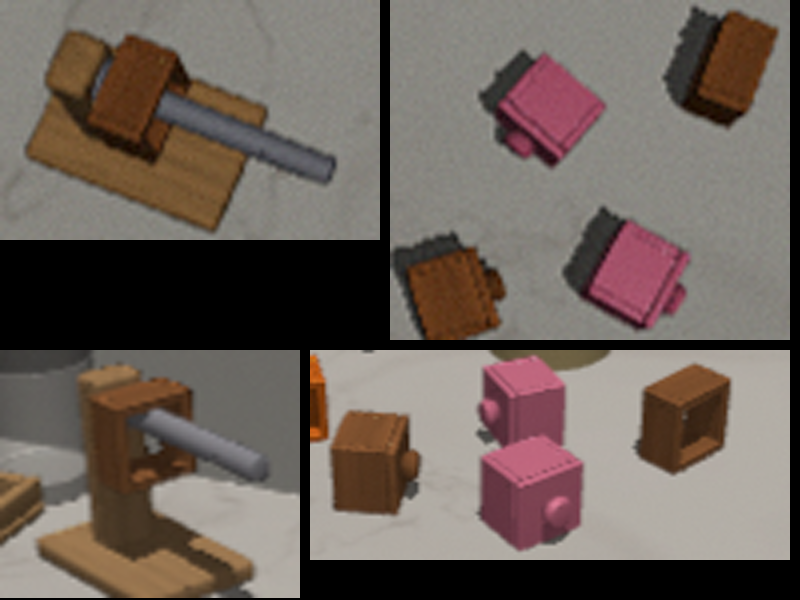

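The crops confirm the layout: ring and cap stand clear of the decoys, the rod is about 22° off -y, and the cap knob faces -y. Next I hover over the ring and the rod tip and check each with the wrist camera.

```bash
cat >> h.py <<'E'
def att(a):  # tool down, tool x along horizontal a
    a=np.array([a[0],a[1],0.]);a/=np.linalg.norm(a);z=np.array([0,0,-1.]);return R.from_matrix(np.c_[a,np.cross(z,a),z]).as_rotvec()
def brown(f,lo=(4,110,20),hi=(18,240,150)): return cv2.inRange(cv2.cvtColor(f["color"],cv2.COLOR_RGB2HSV),lo,hi)
E
python3 - <<'E'
from bench import *
from h import *
F={}
a=(-.36,-.93)
for s in(1,-1):
    o=att(np.array(a)*s)
    for p in((.562,-.361,.2),(.58,-.12,.2),(.436,-.209,.2)): q=inverse_kinematics(p,o);print(s,p,None if q is None else np.round(q,2))
H=[]
for n,p,a2 in(("cap",(.436,-.209,.22),(.33,-.94)),("rod",(.575,-.145,.25),a),("ring",(.562,-.361,.22),a)):
    move_to(p,att(-np.array(a2)));F[n]=grab_frame("wrist");H.append(F[n]["color"][...,::-1])
pickle.dump(F,open("f1.pkl","wb"));print(read_state()["t"])
H.append(np.zeros_like(H[0]))
cv2.imwrite("pics/w1.png",cv2.resize(np.vstack([np.hstack(H[:2]),np.hstack(H[2:])]),(800,600)))
E
```

```text
1 (0.562, -0.361, 0.2) [-0.68  0.17  1.54 -0.    1.43  2.83]
1 (0.58, -0.12, 0.2) [-0.33 -0.    1.72 -0.    1.42 -3.1 ]
1 (0.436, -0.209, 0.2) [-0.6  -0.28  1.97 -0.    1.45  2.91]
-1 (0.562, -0.361, 0.2) [-0.68  0.17  1.54 -0.    1.43 -0.31]
-1 (0.58, -0.12, 0.2) [-0.33 -0.    1.72 -0.    1.42  0.04]
-1 (0.436, -0.209, 0.2) [-0.6  -0.28  1.97 -0.    1.45 -0.23]
3.825
```

View pics/w1.png

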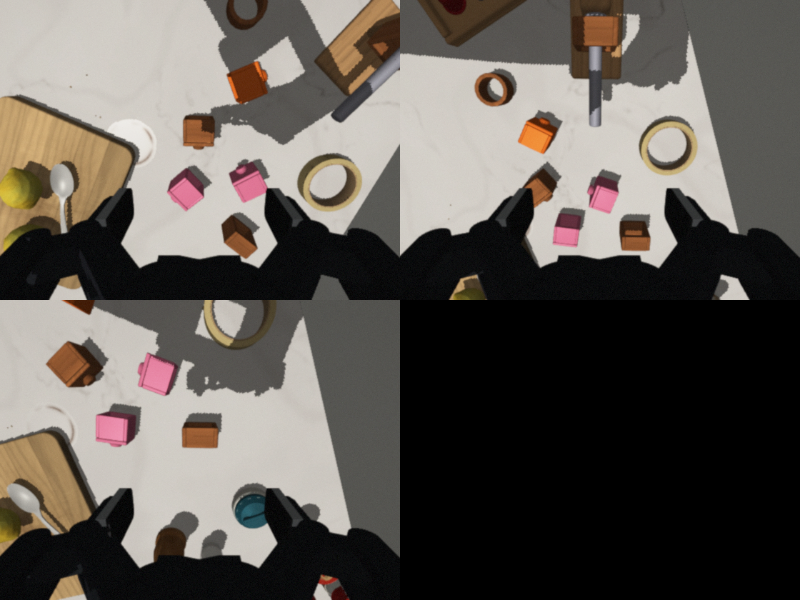

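The wrist views show the three things aligned with the tool: cap at about (199,131), rod tip at (596,124) and loose ring at (200,435) in the mosaic. Now I measure them by ray casting.

```bash
python3 - <<'E'
from h import *
F=pickle.load(open("f1.pkl","rb"))
for n,z in(("ring",.052),("cap",.046)):
    f=F[n];m=brown(f);s=np.zeros_like(m);s[140:225,240:320]=m[140:225,240:320]
    s=cv2.morphologyEx(s,cv2.MORPH_CLOSE,np.ones((5,5)))
    k=max(cv2.findContours(s,0,1)[0],key=cv2.contourArea);r=cv2.minAreaRect(k)
    print(n,np.round(r[0],1),np.round(r[1],1),r[2],"cam",ray(f,0,0)[0].round(3))
    for zz in(0,z): print(zz,[plane(f,*p,zz)[:2].round(4).tolist() for p in cv2.boxPoints(r)], "px",cv2.boxPoints(r).round(0).tolist() if zz==0 else "")
f=F["rod"];h=cv2.cvtColor(f["color"],cv2.COLOR_RGB2HSV)
for v in(100,120,140,155,165,170,174,178): print(v,[h[v,u].tolist() for u in(260,270,276,282,292)])
H=np.hstack([cv2.resize(F[n]["color"][125:225,235:325,::-1],(390,433),interpolation=2) for n in("ring","cap")])
cv2.imwrite("pics/c2.png",H)
E
```

```text
ring [280. 188.] [34. 50.] 90.0 cam [ 0.589 -0.294  0.363]
0 [[0.542, -0.3384], [0.5965, -0.3595], [0.5825, -0.3983], [0.5263, -0.3765]] px [[255.0, 171.0], [305.0, 171.0], [305.0, 205.0], [255.0, 205.0]]
0.052 [[0.5487, -0.332], [0.5954, -0.35], [0.5834, -0.3832], [0.5353, -0.3646]] px 
cap [278.5 185. ] [46. 43.] 90.0 cam [ 0.413 -0.142  0.362]
0 [[0.4052, -0.1961], [0.4522, -0.1797], [0.4715, -0.2316], [0.4225, -0.2488]] px [[257.0, 162.0], [300.0, 162.0], [300.0, 208.0], [257.0, 208.0]]
0.046 [[0.4062, -0.1893], [0.4473, -0.1749], [0.4641, -0.2203], [0.4213, -0.2352]] px 
100 [[16, 137, 78], [135, 15, 70], [102, 18, 69], [14, 63, 61], [16, 152, 74]]
120 [[11, 13, 209], [114, 18, 70], [140, 12, 66], [0, 0, 70], [18, 15, 87]]
140 [[23, 16, 210], [125, 22, 71], [126, 19, 68], [14, 17, 170], [17, 17, 104]]
155 [[18, 16, 211], [138, 13, 98], [129, 12, 147], [19, 15, 190], [16, 13, 208]]
165 [[20, 15, 207], [120, 12, 170], [127, 16, 146], [15, 19, 190], [13, 18, 204]]
170 [[22, 13, 208], [120, 10, 171], [124, 12, 146], [16, 14, 196], [14, 14, 206]]
174 [[23, 11, 208], [120, 12, 171], [125, 21, 143], [13, 15, 198], [21, 12, 211]]
178 [[15, 15, 211], [19, 14, 199], [17, 12, 199], [18, 14, 213], [21, 12, 210]]
```

View pics/c2.png

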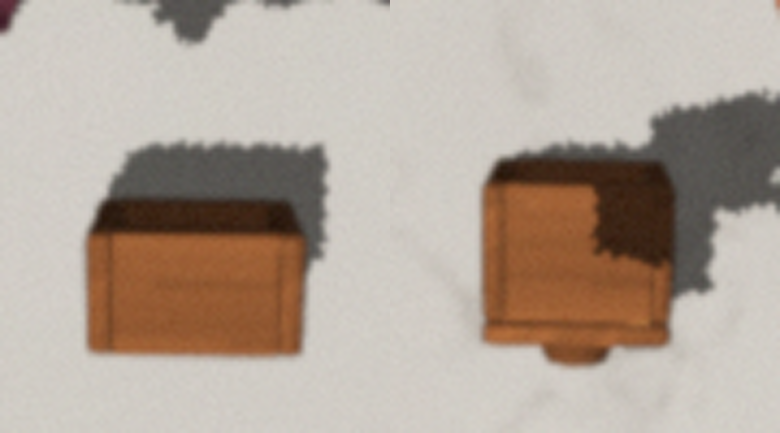

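```bash
python3 - <<'E'
from h import *
F=pickle.load(open("f1.pkl","rb"))
for n,z,c0,c1,r0,r1 in(("ring",.052,255.3,304.7,178.8,206.3),("cap",.046,256.7,300,167,204.7)):
    P=np.array([plane(F[n],u,v,z)[:2] for u,v in((c0,r0),(c1,r0),(c1,r1),(c0,r1))])
    print(n,P.mean(0).round(4),"w",np.linalg.norm(P[0]-P[1]).round(4),"d",np.linalg.norm(P[3]-P[0]).round(4),(P[3]-P[0])/np.linalg.norm(P[3]-P[0]))
f=F["rod"];h=cv2.cvtColor(f["color"],cv2.COLOR_RGB2HSV).astype(int)
rod=((h[...,0]>100)&(h[...,1]<40)).astype(np.uint8)*255
rod=cv2.medianBlur(rod,3)
C=[]
for v in(90,105,120,135,150,160,165,170): 
    u=np.where(rod[v,250:300])[0]+250;print(v,u.min(),u.max(),len(u));C.append(((u.min()+u.max())/2,v))
v=np.where(rod[140:200,268:278].sum(1)>1000)[0]+140;print("end row",v.max())
print("dir",[plane(f,*c,.104)[:2].round(4).tolist() for c in C]); e=plane(f,C[-1][0],v.max()+.5,.1);print("tip",e,plane(f,C[-1][0],v.max()+.5,.108),"cam",ray(f,0,0)[0])
# ring hanging: silhouette in top view cross-check
t=pickle.load(open("f0.pkl","rb"))["top"];print("proj tip in top",proj(t,e),"scene",proj(pickle.load(open("f0.pkl","rb"))["scene"],e))
E
```

```text
ring [ 0.564  -0.3618] w 0.0498 d 0.0288 [-0.38034107 -0.9248463 ]
cap [ 0.4348 -0.2057] w 0.044 d 0.0397 [ 0.31115139 -0.95036036]
90 265 281 17
105 266 281 16
120 266 281 16
135 267 280 14
150 266 280 15
160 265 280 16
165 265 280 16
170 265 280 16
end row 176
dir [[0.6052, -0.0552], [0.6011, -0.0668], [0.5965, -0.0785], [0.5918, -0.0905], [0.5865, -0.1027], [0.5828, -0.111], [0.5811, -0.1153], [0.5794, -0.1196]]
tip [ 0.57686888 -0.12588675  0.1       ] [ 0.57754567 -0.12459607  0.108     ] cam [ 0.60155632 -0.07880562  0.39182068]
proj tip in top [247.70310467 187.79212558] scene [259.0137361  169.59463175]
```

```bash
cat >> h.py <<'E'
D=np.array([-.372,-.928]);D/=np.linalg.norm(D);O=np.array([.577,-.1257])-.142*D
def rp(x,z): return np.r_[O+x*D,z]
E
python3 - <<'E'
from bench import *
from h import *
gripper_to(.075)
o=att((.38,.925));move_to((.564,-.3618,.08),o)
print(move_l((.564,-.3618,.016),speed=.1,force_limit=15))
gripper_to(.04);s=read_state();print(s["finger_gap"],s["finger_force"],s["eef_pos"])
move_l((.564,-.3618,.13),speed=.15)
move_l(rp(.185,.13),att(-D),speed=.2)
move_l(rp(.185,.087),speed=.15)
f=grab_frame("scene");cv2.imwrite("pics/s1.png",cv2.resize(f["color"][100:260,150:350,::-1],None,fx=3,fy=3))
s=read_state();print(s["t"],s["finger_gap"],s["wrist_force"],s["eef_pos"],rp(.185,.087))
E
```

```text
False
0.051398230085397144 63.70239973068237 [ 0.56480857 -0.36242718  0.01733716]
8.3583 0.051290078368267766 [ 0.80586285  0.66885956 -0.05707309] [ 0.56134485 -0.16627612  0.087519  ] [ 0.56100054 -0.16561262  0.087     ]
```

View pics/s1.png

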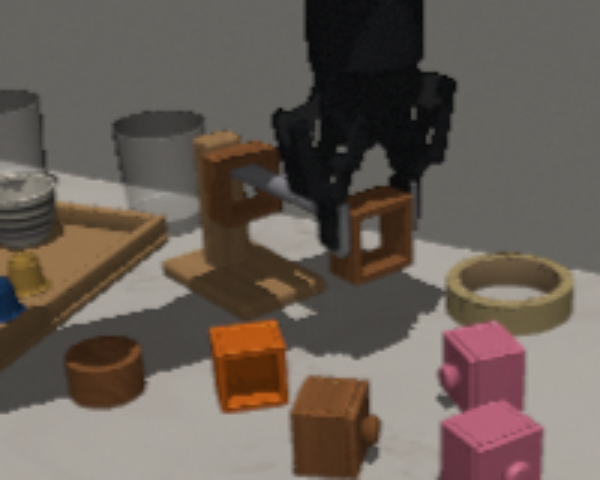

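The ring is held square at (370,235), in line with the rod tip at about (325,215). Inserting now.

```bash
python3 - <<'E'
from bench import *
from h import *
print(move_l(rp(.078,.087),speed=.1,force_limit=8),read_state()["eef_pos"],rp(.078,.087))
print(move_l(rp(.078,.075),speed=.03,force_limit=5),read_state()["eef_pos"],read_state()["wrist_force"])
gripper_to(.075)
move_l(rp(.078,.22),speed=.2)
o=att((-.311,.95));move_to((.4348,-.2057,.22),o)
A,B=grab_frame("scene"),grab_frame("wrist")
print(read_state()["t"])
cv2.imwrite("pics/s2.png",np.hstack([cv2.resize(A["color"][120:270,180:300,::-1],(384,480)),cv2.resize(B["color"][:300,100:340,::-1],(384,480))]))
E
```

```text
False [ 0.60065856 -0.06680006  0.08694388] [ 0.60081314 -0.06629517  0.087     ]
True [ 0.60146649 -0.06693382  0.08027312] [0.16073262 0.71884605 2.86051805]
12.2
```

View pics/s2.png

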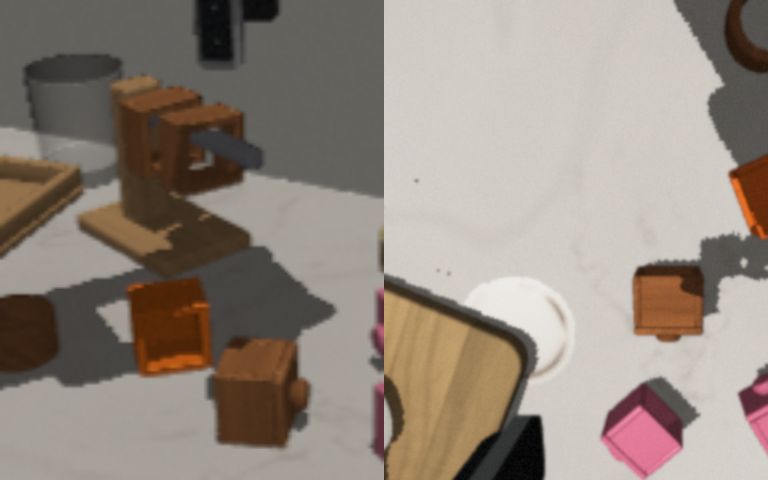

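The new ring hangs freely outside the first one at (205,145). The cap is undisturbed at (257,390), so I take it next.

```bash
python3 - <<'E'
from bench import *
from h import *
p=(.4348,-.2057)
move_l((*p,.06),speed=.2)
print(move_l((*p,.014),speed=.1,force_limit=15))
gripper_to(.035);s=read_state();print(s["finger_gap"],s["eef_pos"])
move_l((*p,.14),speed=.15)
move_l(rp(.195,.14),att(-D),speed=.2)
move_l(rp(.195,.086),speed=.15)
f=grab_frame("scene");cv2.imwrite("pics/s3.png",cv2.resize(f["color"][110:230,180:340,::-1],None,fx=3.5,fy=3.5))
s=read_state();print(s["t"],s["finger_gap"],s["wrist_force"],s["eef_pos"],rp(.195,.086))
E
```

```text
False
0.04535828036171553 [ 0.43573121 -0.2063431   0.01515832]
16.5417 0.04531496804850792 [ 0.06070366 -0.34047116 -0.50773544] [ 0.55765914 -0.17531609  0.08703786] [ 0.55727974 -0.17489463  0.086     ]
```

View pics/s3.png

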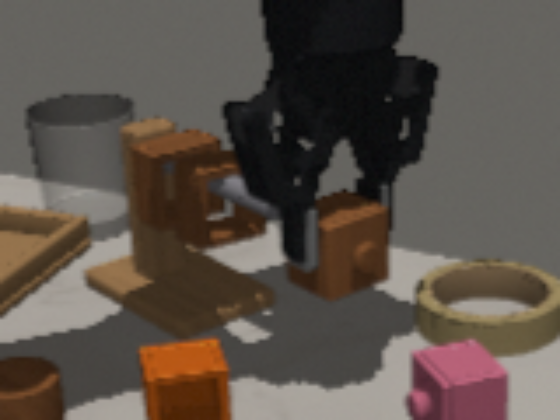

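The cap is held level at (340,245) with its knob outward, in line with the rod. Inserting it until it bottoms, then lowering and releasing.

```bash
python3 - <<'E'
from bench import *
from h import *
print(move_l(rp(.145,.086),speed=.08,force_limit=8))
print(move_l(rp(.120,.086),speed=.03,force_limit=8))
s=read_state();e=s["eef_pos"];x=(e[:2]-O)@D;print("x",x,s["wrist_force"],s["t"],e)
if x<.135:
    print(move_l(rp(x,.077),speed=.03,force_limit=5),read_state()["eef_pos"],read_state()["wrist_force"])
    gripper_to(.07)
    f=grab_frame("scene")
    move_l(rp(x,.2),speed=.2);move_l(rp(x+.1,.25),speed=.25);dwell(.3)
    g=grab_frame("scene");t=grab_frame("top")
    pickle.dump((g,t),open("f2.pkl","wb"))
    cv2.imwrite("pics/s4.png",np.hstack([cv2.resize(g["color"][130:220,190:300,::-1],(440,360),interpolation=2),cv2.resize(t["color"][145:217,170:258,::-1],(352,360)[::1],interpolation=2)]))
print(read_state()["t"])
E
```

```text
False
True
x 0.12884971354175298 [-0.87008257  0.65401612 -0.44692638] 17.9167 [ 0.58155062 -0.11335667  0.08539699]
True [ 0.58184295 -0.11345314  0.08311593] [-0.84053376  0.66005623  4.17938122]
20.2917
```

View pics/s4.png

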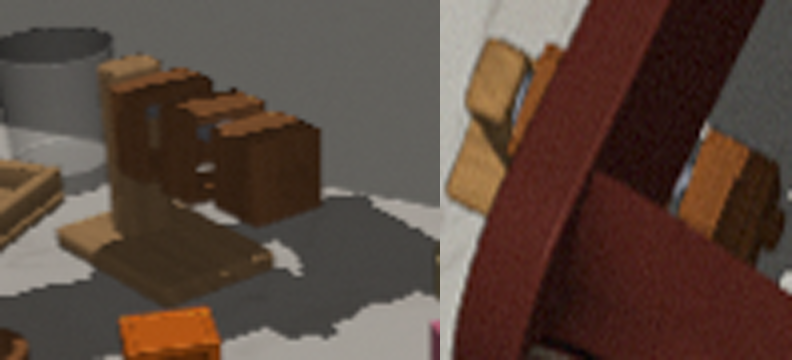

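The cap is on the rod at (270,165) with both rings behind it. It stopped at x = 128.8 mm against 128 nominal, so I press gently on the knob to be sure it is seated, then move clear and check.

```bash
python3 - <<'E'
from bench import *
from h import *
gripper_to(0)
move_l(rp(.21,.2),speed=.2);move_l(rp(.21,.082),speed=.2)
print(move_l(rp(.158,.082),speed=.03,force_limit=5))
e=read_state()["eef_pos"];print("contact x",(e[:2]-O)@D,read_state()["wrist_force"])
move_l(rp(.22,.082),speed=.15);move_l(rp(.22,.22),speed=.2)
gripper_to(.08)
move_j([-1.464,.053,1.613,0,1.476,-.119]);dwell(.5)
g=grab_frame("scene");t=grab_frame("top")
pickle.dump((g,t),open("f2.pkl","wb"))
for dz in(-.023,.023):print([proj(t,np.r_[(O+x*D),.091+dz]).round(1).tolist() for x in(.108,.148)])
cv2.imwrite("pics/s5.png",np.hstack([cv2.resize(g["color"][130:230,170:300,::-1],(468,360),interpolation=2),cv2.resize(t["color"][145:217,175:240+15,::-1],(320,288),interpolation=2)if 0 else cv2.resize(t["color"][145:217,175:241,::-1],(330,360),interpolation=2)]))
print(read_state()["t"])
E
```

```text
True
contact x 0.16864309624604495 [-0.54602947 -2.45786198  0.20697877]
[[233.9, 185.4], [251.0, 192.3]]
[[231.9, 180.0], [250.0, 187.2]]
28.1417
```

View pics/s5.png

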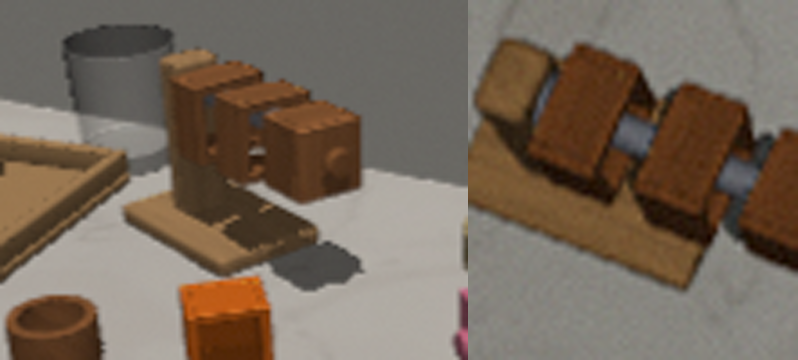

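Both rings hang on the rod with the cap seated at (315,150), knob outward. The knob contact at 168.6 mm matches full seating, and the round ring has not moved.

```bash
python3 -c "
from bench import *
print(sign_off())"
```

```text
the job is handed in; nothing more can be done
None
```

The loose square ring hangs on the rod outside the first one, the end cap is fully on with its knob outward, and the round ring was not moved; I handed the job in at about 28 s with the gripper open and clear.

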